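# Open the ratchet bar clamp on a filed iron head

### The job

The iron golf head in the bench clamp has been filed and is ready to come out, so open the clamp. With the fingertips press the red release lever down and, keeping it down, push the blue sliding jaw away from the head all the way back to the stop at the far end of its bar; then let the lever spring up again. Nothing needs to be gripped or lifted: leave the head lying on its rests, and everything else on the table where it is.

Things in the scene. Friction and masses are not known exactly. Their poses are not given: they have to be found in the camera images.
- clamp: Bench bar clamp, screwed down and immovable: plywood board 280 x 96 x 18 mm with a toothed steel bar along its middle. Origin: centre of the board's underside, on the table. Its x axis runs along the bar in the direction in which the sliding jaw opens, z is up. The fixed tail jaw is at its -x end (top 51 mm above the table), the blue end stop with a rubber face at its +x end (top 42 mm).
- jaw (a joint): How far the blue sliding jaw has been moved back along the clamp's +x, in m. It starts at 0.001 to 0.003, closed on the head; the end stop is at 0.092. A ratchet pawl locks it against opening until the red lever is pressed; then it slides with about 2 to 4 N. Without the lever it can only move towards the head. It stays where it is left.
- release (a joint): Angle of the red release lever on the sliding jaw, in rad: 0 = up, pawl in the teeth; 0.30 = fully down. The pawl is clear of the teeth above about 0.12. A spring returns it when it is let go; about 4 N on the middle of the lever starts it and 8 N holds it fully down.
- release_pad (a point): Centre of the upper face of the red lever (26 mm wide across the bar, 36 mm long along it), 57 mm above the table while the lever is up. The lever slopes up towards the head (0.3 rad) and lies level, its top 50 mm above the table, when fully down, so fingertips there at 50 to 53 mm above the table hold it released. The lever rides on the sliding jaw; the jaw's front part between lever and head is lower (top 49 mm).
- push_face (a point): Centre of the upright blue face (40 mm wide, from 57 to 86 mm above the table) of the housing on the sliding jaw, right behind the red lever, 15.5 mm in the clamp's +x from release_pad. It looks towards the head; fingertips that stand on the lever push against it to slide the jaw. The housing is 40 mm long along the bar, its top 87 mm above the table.
- head_center (a point): Middle of the blade of the grey iron golf head (blade 52 x 78 x 17 mm, with a 13 mm hosel beside it; 0.26 kg) that lies loose on two beech rests in the clamp, between the tail jaw and the sliding jaw; its top is 53 mm above the table.
- file_blade (a point): Middle of the blade of a flat file (25 x 267 x 25 mm with its wooden handle) lying on the table beside the clamp, bystander.
- head_black: Black iron head lying on the table, 93 x 125 x 20 mm, bystander. Origin: centre of its underside.
- head_bright: Bright iron head lying on the table, 93 x 125 x 20 mm, bystander. Origin: centre of its underside.
- glue: White glue bottle with orange nozzle, 44 mm across and 148 mm tall, bystander. Origin: centre of its underside.
- driver: Red screwdriver, 27 x 173 x 26 mm, bystander. Origin: centre of its underside.
- jar: Clear jar of pins with a teal lid, 56 mm across and 74 mm tall, bystander. Origin: centre of its underside.

How it is judged (in metres and radians):
On the way, in this order (a step that is already met when the one before it is completed fails the run):
1. the red lever is pressed down while the jaw is still closed (value of joint release above 0.1 rad and value of joint jaw below 0.03 m), for 0.05 s.
2. the jaw is pushed fully back to the stop (value of joint jaw above 0.087 m), for 0.1 s.
At the end, for the whole second after the job is handed in: The sliding jaw stands within 5 mm of its end stop, the red lever has sprung back up (below 0.05 rad), and the head in the clamp lies within 10 mm of where it was (value of joint jaw above 0.087 m and value of joint release below 0.05 rad and distance of head_center from where it was at the start of the episode below 0.01 m); the robot touches nothing.
It fails at once if the head in the clamp is lifted or shoved by more than 15 mm (distance of head_center from where it was at the start of the episode above 0.015 m).
It fails at once if another thing on the table is lifted or moved by more than 20 mm (distance of any of file_blade, head_black, head_bright, glue, driver, jar from where it was at the start of the episode above 0.02 m).
It also fails if it takes over 32 s, if anything falls off the work surface, if the arm or the gripper's body presses on something with over 40 N, if the wrist force passes 120 N, or if a joint passes its speed limit or range.

### The arm

A 6-joint arm with a two-finger parallel gripper is mounted at the origin on the work surface; the furniture and walls round the work are solid. World frame = base frame: x ahead of the robot, y to its left, z up, the work surface at z = 0. Lengths are in m, angles in degrees, forces in N, time in s.
With the tool pointing down it reaches from about 0.4 to 0.825 m from the base axis. Payload 7 kg.
Tool frame: the origin (TCP) lies at the very end of the fingers, on their centre line; the grasp point (between the pads) lies 19 mm behind it; z points along the fingers, y is the line along which they close (so a half turn about z gives the same grasp; the last joint's range is limited). The gripper opens to 85 mm and grips with 20 to 120 N. Pads are 22 mm wide; open, the fingers measure 114 mm over their backs; the gripper's body (76 mm by 85 mm) begins 54 mm behind the grasp point. The pads swing forward as they close: fully open they stand 13 mm farther back than shut.
Start: joints at [81.251, 20.546, 0.682, 0, -70.136, -16.507], TCP at [0.288, 0.61, 0.231] pointing down, gripper open.
Joint ranges: [-176.03, 176.03], [-82.01, 121.73], [-58.28, 71.71], [-173.87, 95.51], [-174.79, -0.11], [-173.66, 173.66]. Speed limits (degrees/s): [136.94, 136.94, 172.46, 180, 180, 180].

### API

Orientations are given as [roll, pitch, yaw] about the fixed x, y, z axes, in that order (R = Rz(yaw) Ry(pitch) Rx(roll)).
In Python, from station import r gives the robot as it stands.
- The arm moves only by the tool carry_out, never from a script. Its argument "steps" is a list of rows, each an object with "travel": the shift along the tool's x, y, z in units of 50 mm (1.0 is 50 mm), a list of three; "rot": the turn, a rotation vector about the tool's x, y, z in units of 6 degrees (1.0 is 6 degrees), a list of three. A call has 1 to 12 rows; each row is the pose to reach, as a shift and turn from the pose commanded when the call began, along the tool's axes at that moment; what a row does not reach only later rows make up. A row lasts 1/10 s, in which the tool goes at most 50 mm and 8.59 degrees, less where a joint would pass 70% of its speed; a pose out of reach is approached as far as the arm can. A call with a gripper value outside its range is refused whole. "claw" is the closure in counts, from 0 (fully open) to 255 (shut), set as the call begins (left out, the last holds). The fingers move at their own pace and stop on an object; "newtons" is the grip in N (left out, the last holds). Time passes only in rows, so rows that repeat a pose let the fingers close. It gives the time, the measured TCP pose, the force, the opening and the grip force at its end, in the units of the state.
- r.get_obs(): the state, without advancing time (a new reading comes with each control period).
- r.read_camera(name): name is "side" or "top" or "wrist"; returns a dict with "img" (400x640x3 uint8, red, green, blue), "z_map" (400x640 float32, m along the optical axis (not along the pixel's ray), 0 where there is no reading), "fx", "fy", "cx", "cy" (pixels), "extrinsics" (4x4, takes a point from world to camera coordinates). Camera axes: x right, y down, z forward; pixel columns grow to the right and rows downward; lengths in m; the calibration is good to about 2 mm. A picture is of the moment at which its call begins.
- r.close_job(): hands the job in; it is judged then, once.
The state is a dict: "time_s": time; "joint_pos": joint angles; "joint_velocities": joint speeds; "effort": joint torques, N m; "tool_pos": TCP position; "ee_rot": TCP orientation; "wrist_force": force on the tool from outside, world axes, zero at the start; "wrist_torque": the same for the moment, N m; "width": opening from 0.0 (shut) to 1.0 (fully open); "finger_force": force on a finger pad.
Only numpy, scipy, OpenCV 4.12 (cv2) and the standard library are available. Lean on these libraries where they do the work, as an engineer would, in place of code of your own. Each camera call takes 0.05 s, during which the arm holds its last target. There are 200 camera calls.

## Working session

There is one attempt and no reset: what is moved stays moved. The work goes in short steps, Python scripts to look and compute and a tool call to move; the robot and the scene stay as the last step left them, time stands still between calls to the robot, and variables do not carry over. Pictures are saved under pics/ and viewed, at most 10 in all, crops included, and the job is handed in when it is done.

Besides the shell and the picture viewer there is one more tool, called after "Emit:" as name(argument=value, ...) on one line, values as JSON. carry_out: Moves the arm, as the interface text tells. Its arguments: {"type":"object","properties":{"steps":{"type":"array","items":{"type":"object","properties":{"travel":{"type":"array","items":{"type":"number"}},"rot":{"type":"array","items":{"type":"number"}}}}},"claw":{"type":"number"},"newtons":{"type":"number"}},"required":["steps"]}

```bash
mkdir -p pics; cat > h.py <<'E'
import numpy as np, cv2
from station import r
def world(c,mask):
    v,u=np.nonzero(mask&(c['z_map']>0)); z=c['z_map'][v,u]
    P=np.stack([(u-c['cx'])/c['fx']*z,(v-c['cy'])/c['fy']*z,z],1)
    E=np.array(c['extrinsics']); return (P-E[:3,3])@E[:3,:3]
def save(c,n): cv2.imwrite('pics/'+n,c['img'][:,:,::-1])
E
python3 - <<'E'
from h import *
np.set_printoptions(precision=4,suppress=True)
print(r.get_obs())
for n in ('top','side'):
    c=r.read_camera(n); save(c,n+'0.png'); np.savez(n+'0.npz',**{k:np.array(v) for k,v in c.items()})
    hsv=cv2.cvtColor(c['img'],cv2.COLOR_RGB2HSV)
    for nm,m in (('red',cv2.inRange(hsv,(0,150,70),(8,255,255))|cv2.inRange(hsv,(172,150,70),(180,255,255))),('blue',cv2.inRange(hsv,(100,120,50),(125,255,255)))):
        k,l,s,ce=cv2.connectedComponentsWithStats(m)
        for i in range(1,k):
            if s[i,4]>60:
                P=world(c,l==i); print(n,nm,s[i],ce[i], np.median(P,0) if len(P) else 0, *(np.percentile(P,[2,98],axis=0) if len(P) else []))
E
```

```text
{'time_s': 0.0, 'joint_pos': array([ 81.2523,  20.5907,   0.6343,  -0.0194, -70.135 , -16.5086]), 'joint_velocities': array([ 0.0187,  0.0017, -0.0384,  0.021 ,  0.0395,  0.0193]), 'effort': array([ -0.0017, -58.3314,  29.3409,   6.9367,  -0.0061,  -0.    ]), 'tool_pos': array([0.2878, 0.61  , 0.2304]), 'ee_rot': array([179.9072,  -0.0085, -25.2628]), 'wrist_force': array([-0.2993,  0.5255, -0.8684]), 'wrist_torque': array([ 0.0058,  0.0048, -0.0461]), 'finger_force': 0.0, 'width': 1.004069769019664}
top red [   0  123   78   83 3150] [ 24.1244 167.0489] [ 0.6549  1.1508 -0.509 ] [ 0.5415  1.0628 -0.7665] [ 0.8431  1.2075 -0.4944]
top red [345 217  10  12 102] [349.2843 222.1765] [ 0.4225 -0.1057  0.0564] [ 0.4089 -0.1185  0.0517] [ 0.4362 -0.0946  0.0645]
top red [420 216  16  35 295] [427.5153 232.0339] [ 0.3966 -0.3259  0.0225] [ 0.3499 -0.342   0.0131] [ 0.438  -0.3089  0.0285]
top blue [    0     0   231   127 19985] [93.277  57.0527] [ 0.9496  0.8545 -0.3474] [ 0.8454  0.2442 -0.7993] [1.2926 1.2584 0.3127]
top blue [   0  188  168  165 5569] [ 94.6472 257.7737] [ 0.3812  0.661
[... 524 characters left out ...]
7] [ 0.3506 -0.3381  0.0022] [ 0.4398 -0.3063  0.028 ]
side red [328 178  11   8  64] [333.0625 181.5625] [ 0.4237 -0.1021  0.0584] [ 0.409  -0.1182  0.053 ] [ 0.4385 -0.0907  0.0648]
side red [201 266  12  36 232] [207.1853 283.0905] [0.7177 0.2547 0.0378] [ 0.7087  0.2015 -0.0499] [0.7403 0.2788 0.081 ]
side blue [314 170  29  25 458] [325.0873 183.8886] [ 0.4534 -0.085   0.0543] [ 0.3968 -0.1211  0.0253] [ 0.4797 -0.0802  0.0898]
side blue [363 178   7  19  75] [365.9867 187.8   ] [ 0.3254 -0.0828  0.0501] [ 0.3187 -0.1268  0.0226] [ 0.3318 -0.0775  0.0544]
side blue [    0   207   150   193 20634] [ 73.9026 325.6747] [0.8794 0.4284 0.1791] [ 0.8391  0.2534 -0.0211] [0.9593 0.5733 0.3296]
```

```bash
python3 - <<'E'
import cv2,numpy as np
a=cv2.imread('pics/top0.png')[130:310,250:490]; cv2.imwrite('pics/a.png',cv2.resize(a,(800,600),interpolation=cv2.INTER_CUBIC))
b=cv2.imread('pics/side0.png')[100:250,230:430]; cv2.imwrite('pics/b.png',cv2.resize(b,(800,600),interpolation=cv2.INTER_CUBIC))
E
```

```text
(no output)
```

View pics/a.png

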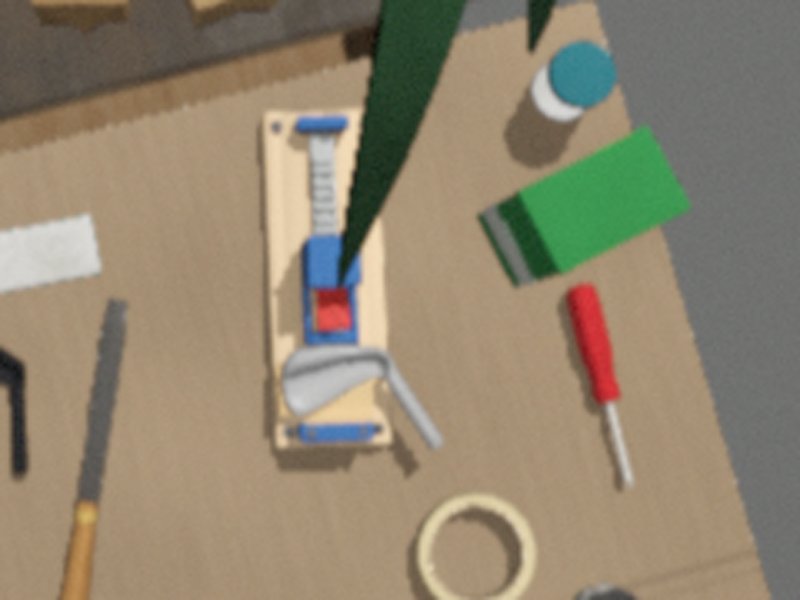

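View pics/b.png

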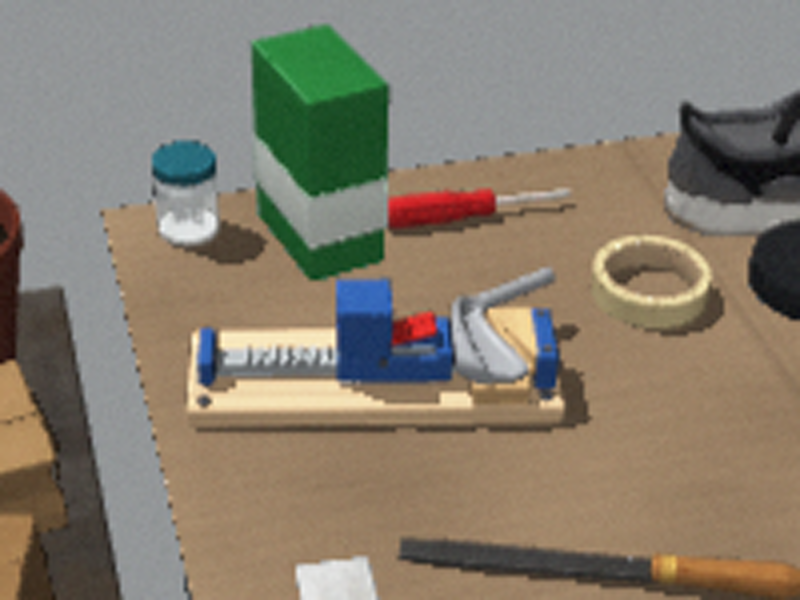

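The top crop shows the clamp with its lever at about (333,310) and housing at (333,262), opening towards the image top (world +x). A dark green object hangs over the housing. The side crop shows the lever at (413,328) and a green box behind the clamp. I'll check the full pictures.

View pics/top0.png

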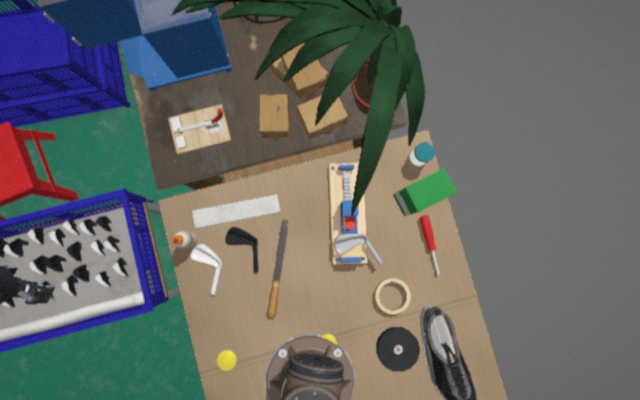

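View pics/side0.png

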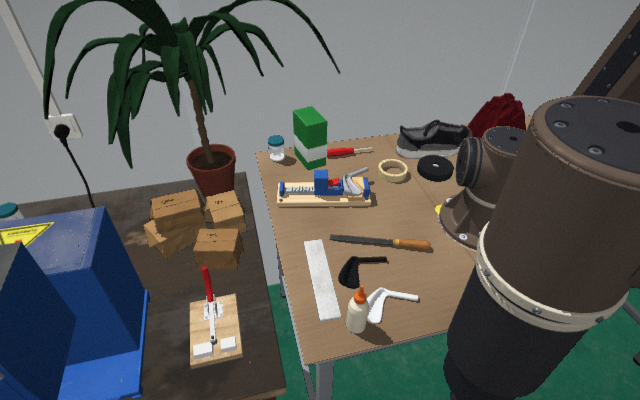

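```bash
python3 - <<'E'
from h import *
np.set_printoptions(precision=4,suppress=True)
T=dict(np.load('top0.npz'));S=dict(np.load('side0.npz'))
for n,c in (('top',T),('side',S)):
    hsv=cv2.cvtColor(c['img'],cv2.COLOR_RGB2HSV)
    E=c['extrinsics']; print(n,'cam',-E[:3,:3].T@E[:3,3],c['fx'])
    box=np.zeros((400,640),bool); 
    if n=='top': box[130:310,250:490]=1
    else: box[100:250,230:430]=1
    for nm,lo,hi in (('green',(40,60,20),(85,255,255)),('blue',(100,120,50),(125,255,255)),('plywood',(12,50,190),(28,120,255))):
        m=cv2.inRange(hsv,lo,hi)*box.astype(np.uint8)
        k,l,s,ce=cv2.connectedComponentsWithStats(m)
        for i in range(1,k):
            if s[i,4]>30:
                P=world(c,l==i)
                if len(P): print(n,nm,s[i],np.median(P,0),*np.percentile(P,[1,99],axis=0))
    # everything high above the workspace
    P=world(c,np.ones((400,640),bool))
    q=P[(P[:,0]>.25)&(P[:,0]<.8)&(abs(P[:,1]+.1)<.3)&(P[:,2]>.1)]
    H,xe,ye=np.histogram2d(q[:,0],q[:,1],bins=[np.arange(.25,.81,.05),np.arange(-.4,.21,.05)])
    print(n,'high pts zmin/zmax grid')
    for i in range(11):
        print('%.2f'%xe[i],[ '%.2f-%.2f'%(w[:,2].min(),w[:,2].max()) if len(w:=q[(abs(q[:,0]-xe[i]-.025)<.025)&(abs(q[:,1]-y-.025)<.025)])>3 else '-' for y in ye[:-1]])
E
```

```text
top cam [0.3673 0.0057 1.2547] 448.59652211475327
top green [ 352  130   38   82 1195] [ 0.5082 -0.094   0.5298] [ 0.4345 -0.1208  0.4365] [ 0.547  -0.077   0.5556]
top green [409 130   7  14  60] [ 0.5781 -0.1973  0.3994] [ 0.5668 -0.2014  0.3765] [ 0.5849 -0.1911  0.4129]
top green [ 399  167   58   47 1461] [ 0.4934 -0.2894  0.1693] [ 0.4465 -0.3913 -0.0025] [ 0.5568 -0.2344  0.1741]
top green [394 195  11  20  32] [ 0.4702 -0.2485  0.022 ] [ 0.4469 -0.2606  0.0124] [ 0.4983 -0.2344  0.0345]
top blue [340 166  13   3  38] [ 0.5741 -0.0998  0.0409] [ 0.5706 -0.1161  0.0355] [ 0.5777 -0.0831  0.0454]
top blue [341 201  17  19 190] [ 0.4526 -0.095   0.0862] [ 0.4214 -0.1231  0.0437] [ 0.4763 -0.0751  0.4448]
top blue [342 224  15   9  47] [ 0.3989 -0.1009  0.0479] [ 0.396  -0.1249  0.0415] [ 0.4166 -0.0871  0.0512]
top blue [345 258  13   4  45] [ 0.324  -0.1104  0.05  ] [ 0.3186 -0.1269  0.0451] [ 0.3268 -0.0944  0.0539]
top plywood [329 163  14  54 508] [ 0.5189 -0.0705  0.0171] [ 0.4464 -0.09   -0.0008] [ 0.5926 -0.0543  0.0225]
top plywood [342 162  16  37 143] [ 0.5559 -0.1211  
[... 3216 characters left out ...]
', '-', '0.52-0.55', '0.52-0.56', '-', '-', '-', '-', '-']
0.55 ['0.10-0.48', '0.10-0.17', '-', '0.38-0.43', '0.37-0.43', '0.55-0.55', '0.55-0.56', '0.43-0.46', '-', '-', '-', '-']
0.60 ['0.10-0.48', '-', '-', '0.43-0.47', '0.42-0.47', '0.53-0.55', '0.50-0.53', '0.45-0.52', '-', '-', '-', '-']
0.65 ['0.10-0.48', '-', '-', '-', '0.47-0.50', '0.50-0.55', '0.52-0.53', '0.52-0.53', '0.38-0.42', '0.37-0.47', '0.39-0.42', '-']
0.70 ['0.10-0.49', '0.10-0.49', '-', '-', '0.43-0.51', '0.32-0.52', '0.47-0.53', '0.44-0.51', '0.39-0.51', '0.38-0.50', '-', '-']
0.75 ['0.11-0.49', '0.10-0.49', '-', '-', '0.10-0.44', '0.36-0.50', '0.38-0.53', '0.47-0.57', '0.43-0.58', '0.38-0.54', '0.44-0.54', '0.42-0.54']
```

The top picture shows the clamp at about (348,215), with a plant leaf whose tip is near (352,210), roughly 0.40 m up. The side picture shows a clear table around the clamp, with a green box behind it. I'll first move near the clamp at safe height with the fingers shut, then check the arm's clearance to the leaf.

Emit:
carry_out(steps=[{"travel": [0.5, 0.65, 0], "rot": [0, 0, -0.4]}, {"travel": [1.05, 1.3, 0], "rot": [0, 0, -0.8]}, {"travel": [1.55, 2.0, 0], "rot": [0, 0, -1.2]}, {"travel": [2.1, 2.65, 0], "rot": [0, 0, -1.6]}, {"travel": [2.6, 3.3, 0], "rot": [0, 0, -2.0]}, {"travel": [3.1, 3.95, 0], "rot": [0, 0, -2.4]}, {"travel": [3.6, 4.6, 0], "rot": [0, 0, -2.8]}, {"travel": [4.15, 5.3, 0], "rot": [0, 0, -3.2]}, {"travel": [4.65, 5.95, 0], "rot": [0, 0, -3.6]}, {"travel": [5.2, 6.6, 0], "rot": [0, 0, -4.0]}, {"travel": [5.7, 7.25, 0], "rot": [0, 0, -4.4]}, {"travel": [6.2, 7.9, 0], "rot": [0, 0, -4.6]}], claw=255, newtons=40)

```text
time_s: 1.3
tool_pos: [0.3996, 0.1192, 0.2313]
ee_rot: [-180.0, -0.0, 2.5]
wrist_force: [1.1, -0.1, -0.1]
width: -0.002
finger_force: 0.0
```

```bash
python3 - <<'E'
from h import *
np.set_printoptions(precision=3,suppress=True)
o=r.get_obs(); print(o['time_s'],o['tool_pos'],o['ee_rot'],o['joint_pos'],o['wrist_force'],o['width'])
out=[]
for n in ('top','side'):
    c=r.read_camera(n); out.append(c['img']); z0=np.load(n+'0.npz')['z_map']
    P=world(c,np.abs(c['z_map']-z0)>.02)
    P=P[(np.abs(P)<1).all(1)&(P[:,2]>.1)]
    for z in np.arange(.1,.9,.05):
        q=P[abs(P[:,2]-z-.025)<.025]
        if len(q)>8: print(n,'z%.2f'%z,len(q),np.percentile(q[:,:2],[3,97],axis=0).ravel())
cv2.imwrite('pics/c.png',cv2.resize(np.vstack(out)[:,:,::-1],(480,600)))
E
```

```text
1.3 [0.4   0.119 0.231] [-179.986   -0.007    2.456] [ 43.986  -4.862 -29.546  -0.007 -65.301  48.473] [ 1.142 -0.097 -0.105] -0.002231465344449719
top z0.10 165 [ 0.037 -0.409  0.866  0.077]
top z0.15 237 [ 0.026 -0.464  0.873  0.072]
top z0.20 496 [ 0.026 -0.37   0.367  0.048]
top z0.25 312 [ 0.034 -0.39   0.836  0.031]
top z0.30 159 [ 0.306 -0.466  0.868  0.481]
top z0.35 22 [ 0.162 -0.505  0.835 -0.171]
top z0.40 88 [ 0.171 -0.503  0.776  0.097]
top z0.45 106 [ 0.186 -0.499  0.794  0.09 ]
top z0.50 62 [ 0.177 -0.503  0.77   0.071]
top z0.55 340 [ 0.319 -0.445  0.6    0.103]
top z0.60 7223 [0.208 0.094 0.383 0.312]
top z0.65 13105 [0.189 0.082 0.433 0.288]
top z0.70 1135 [0.185 0.108 0.208 0.191]
side z0.10 375 [-0.068 -0.391  0.572  0.14 ]
side z0.15 1281 [-0.106 -0.028  0.106  0.171]
side z0.20 2203 [-0.115 -0.03   0.397  0.171]
side z0.25 2265 [-0.114 -0.058  0.411  0.169]
side z0.30 1869 [-0.126  0.098  0.416  0.174]
side z0.35 2317 [-0.128  0.095  0.432  0.161]
side z0.40 2755 [-0.122  0.092  0.438  0.161]
side z0.45 2679 [-0.094  0.087  0.443  0.162]
side z0.50 2520 [-0.083  0.084  0.443  0.163]
side z0.55 5272 [-0.051  0.084  0.443  0.329]
side z0.60 7401 [0.172 0.144 0.42  0.33 ]
side z0.65 298 [0.219 0.279 0.267 0.312]
```

View pics/c.png

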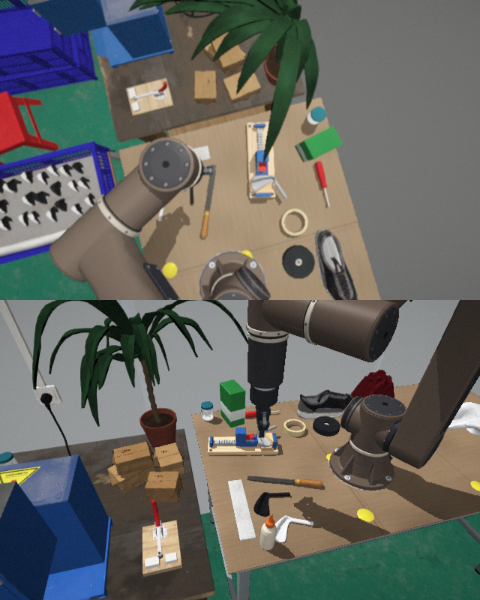

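The stacked picture shows the tool column rising about 0.44 m above the TCP, with the forearm off to the left (+y). A vertical tool over the lever would hit the leaf tip, so I'll lean the tool towards +y. First I'll check the clearance.

```bash
python3 - <<'E'
from h import *
L=[]
for n in ('top','side'):
    c=dict(np.load(n+'0.npz')); P=world(c,np.ones((400,640),bool))
    L.append(P[(P[:,0]>.35)&(P[:,0]<.8)&(P[:,1]>-.3)&(P[:,1]<.3)&(P[:,2]>.3)])
L=np.vstack(L); s=np.linspace(0,.46,60)
for deg in (0,20,24,30):
    a=np.array([0,np.sin(np.radians(deg)),np.cos(np.radians(deg))])
    for p in ([.42,-.113,.10],[.42,-.113,.056],[.51,-.109,.056],[.51,-.109,.1]):
        d=np.linalg.norm(L[:,None]-(np.array(p)+s[:,None]*a)[None],axis=2); i=np.unravel_index(d.argmin(),d.shape)
        print(deg,p,d.min().round(3),L[i[0]].round(3),s[i[1]].round(2))
E
```

```text
0 [0.42, -0.113, 0.1] 0.031 [ 0.436 -0.087  0.437] 0.34
0 [0.42, -0.113, 0.056] 0.031 [ 0.436 -0.087  0.437] 0.38
0 [0.51, -0.109, 0.056] 0.01 [ 0.505 -0.106  0.524] 0.46
0 [0.51, -0.109, 0.1] 0.002 [ 0.509 -0.109  0.529] 0.43
20 [0.42, -0.113, 0.1] 0.07 [ 0.426 -0.074  0.412] 0.3
20 [0.42, -0.113, 0.056] 0.085 [ 0.426 -0.074  0.412] 0.35
20 [0.51, -0.109, 0.056] 0.083 [ 0.586 -0.008  0.426] 0.38
20 [0.51, -0.109, 0.1] 0.078 [ 0.586 -0.008  0.426] 0.34
24 [0.42, -0.113, 0.1] 0.091 [ 0.418 -0.077  0.404] 0.29
24 [0.42, -0.113, 0.056] 0.109 [ 0.418 -0.077  0.404] 0.34
24 [0.51, -0.109, 0.056] 0.096 [ 0.588 -0.006  0.427] 0.38
24 [0.51, -0.109, 0.1] 0.087 [ 0.586 -0.008  0.426] 0.34
30 [0.42, -0.113, 0.1] 0.121 [ 0.418 -0.077  0.404] 0.28
30 [0.42, -0.113, 0.056] 0.143 [ 0.418 -0.077  0.404] 0.32
30 [0.51, -0.109, 0.056] 0.124 [ 0.588 -0.006  0.427] 0.37
30 [0.51, -0.109, 0.1] 0.108 [ 0.588 -0.006  0.427] 0.34
```

24° leaves about 4 cm of clearance.

Emit:
carry_out(steps=[{"travel": [0.1, 0.6, 0.4], "rot": [-1, 0, 0]}, {"travel": [0.2, 1.2, 0.8], "rot": [-2, 0, 0]}, {"travel": [0.3, 1.8, 1.2], "rot": [-3, 0, 0]}, {"travel": [0.3, 2.4, 1.45], "rot": [-4, 0, 0]}, {"travel": [0.3, 3.0, 1.8], "rot": [-4, 0, 0]}, {"travel": [0.25, 3.6, 2.1], "rot": [-4, 0, 0]}, {"travel": [0.2, 4.15, 2.4], "rot": [-4, 0, 0]}, {"travel": [0.2, 4.65, 2.6], "rot": [-4, 0, 0]}, {"travel": [0.2, 4.65, 2.6], "rot": [-4, 0, 0]}, {"travel": [0.2, 4.65, 2.6], "rot": [-4, 0, 0]}])

```text
time_s: 2.4
tool_pos: [0.4192, -0.1112, 0.1012]
ee_rot: [156.0, 0.0, 2.3]
wrist_force: [-0.3, -0.4, 0.2]
width: 0.004
finger_force: 0.0
```

```bash
python3 - <<'E'
from h import *
np.set_printoptions(precision=4,suppress=True)
o=r.get_obs(); print(o['time_s'],o['tool_pos'],o['ee_rot'],o['joint_pos'],o['wrist_force'])
c=r.read_camera('side'); w=r.read_camera('wrist')
a=cv2.resize(c['img'][90:240,230:430],(600,450),interpolation=cv2.INTER_CUBIC)
cv2.imwrite('pics/d.png',np.hstack([cv2.resize(a,(400,300)),cv2.resize(w['img'],(400,300))])[:,:,::-1])
for n,cc in (('side',c),('wrist',w)):
    h=cv2.cvtColor(cc['img'],cv2.COLOR_RGB2HSV); m=cv2.inRange(h,(0,150,70),(8,255,255))|cv2.inRange(h,(172,150,70),(180,255,255))
    P=world(cc,m>0); P=P[(abs(P[:,0]-.42)<.04)&(abs(P[:,1]+.1)<.05)]
    if len(P): print(n,len(P),np.percentile(P,[3,50,97],axis=0))
E
```

```text
2.4 [ 0.4192 -0.1112  0.1012] [155.9811   0.0165   2.273 ] [ 29.0056   6.373  -53.9998  30.7473 -45.3027  38.4241] [-0.2715 -0.36    0.1555]
side 64 [[ 0.4092 -0.1144  0.0529]
 [ 0.4237 -0.102   0.0586]
 [ 0.4385 -0.0925  0.0647]]
wrist 223 [[ 0.4092 -0.1162  0.0563]
 [ 0.4126 -0.1005  0.0606]
 [ 0.4255 -0.0941  0.0623]]
```

View pics/d.png

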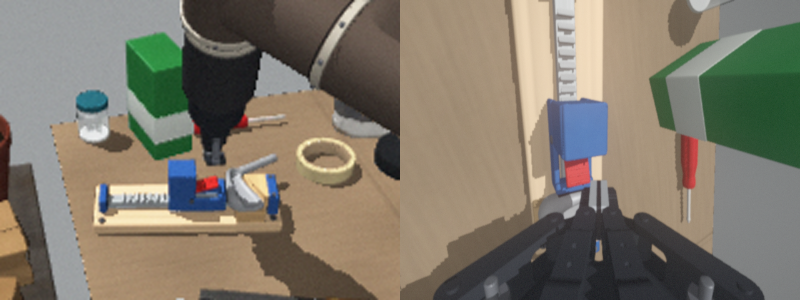

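The side crop shows the fingertips just above the lever at about (208,185), and the wrist view shows the lever clear ahead. Next I'll descend in small steps and watch the force.

Emit:
carry_out(steps=[{"travel": [0, -0.15, 0.35], "rot": [0, 0, 0]}, {"travel": [0, -0.29, 0.64], "rot": [0, 0, 0]}, {"travel": [0, -0.32, 0.72], "rot": [0, 0, 0]}, {"travel": [0, -0.32, 0.72], "rot": [0, 0, 0]}])

```text
time_s: 2.9
tool_pos: [0.42, -0.1103, 0.0621]
ee_rot: [156.0, -0.0, 2.4]
wrist_force: [0.6, 1.2, 2.7]
width: 0.003
finger_force: 1.2
```

Emit:
carry_out(steps=[{"travel": [0, -0.02, 0.04], "rot": [0, 0, 0]}, {"travel": [0, -0.03, 0.07], "rot": [0, 0, 0]}, {"travel": [0, -0.05, 0.11], "rot": [0, 0, 0]}, {"travel": [0, -0.05, 0.11], "rot": [0, 0, 0]}])

```text
time_s: 3.3
tool_pos: [0.42, -0.1108, 0.0566]
ee_rot: [156.0, 0.1, 2.3]
wrist_force: [-1.5, 1.1, 3.6]
width: 0.0
finger_force: 2.1
```

```bash
python3 - <<'E'
from h import *
np.set_printoptions(precision=4,suppress=True)
o=r.get_obs(); print(o['tool_pos'],o['joint_pos'],o['wrist_force'])
c=r.read_camera('side'); w=r.read_camera('wrist')
a=c['img'][150:210,280:380]
cv2.imwrite('pics/e.png',np.hstack([cv2.resize(a,(400,300),interpolation=cv2.INTER_CUBIC),cv2.resize(w['img'][150:330,230:470],(400,300))])[:,:,::-1])
E
```

```text
[ 0.42   -0.1108  0.0566] [ 27.1768  10.8938 -58.2381  37.1755 -37.5782  32.0966] [-1.5407  1.0583  3.6073]
```

View pics/e.png

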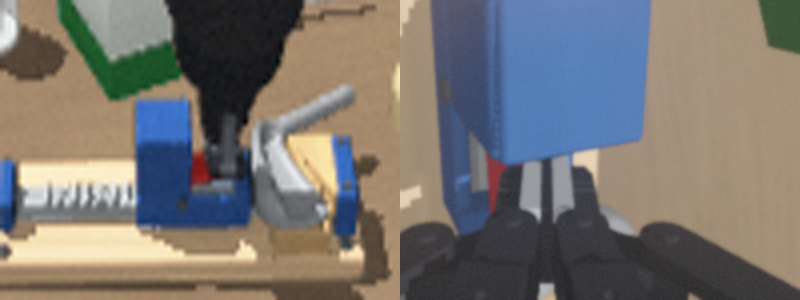

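The crop shows the fingertips on the lever next to the housing. Joint 3 is close to its lower limit, so I'll lean the tool 3° outward and move slightly towards the push face before pressing further.

Emit:
carry_out(steps=[{"travel": [0.02, 0, 0], "rot": [0, -0.25, 0]}, {"travel": [0.04, 0, 0], "rot": [0, -0.5, 0]}, {"travel": [0.04, 0, 0], "rot": [0, -0.5, 0]}])

```text
time_s: 3.7
tool_pos: [0.4225, -0.1105, 0.0566]
ee_rot: [156.0, 2.8, 1.1]
wrist_force: [-0.7, -0.4, 4.3]
width: -0.003
finger_force: 2.1
```

```bash
python3 - <<'E'
from h import *
np.set_printoptions(precision=4,suppress=True)
o=r.get_obs(); print(o['tool_pos'],o['joint_pos'],o['wrist_force'])
for n in('side','wrist'):
    cc=r.read_camera(n)
    h=cv2.cvtColor(cc['img'],cv2.COLOR_RGB2HSV); m=cv2.inRange(h,(0,150,60),(8,255,255))|cv2.inRange(h,(172,150,60),(180,255,255))
    P=world(cc,m>0); P=P[(abs(P[:,0]-.42)<.04)&(abs(P[:,1]+.1)<.05)]
    for x in np.arange(.4,.445,.005):
        q=P[abs(P[:,0]-x-.0025)<.0025]
        if len(q): print(n,x.round(3),len(q),np.median(q,0))
E
```

```text
[ 0.4225 -0.1105  0.0566] [ 27.2855  12.8884 -54.3114  31.8286 -40.9303  36.8196] [-0.7215 -0.4382  4.3386]
side 0.435 8 [ 0.4384 -0.1051  0.0527]
side 0.44 3 [ 0.4414 -0.0929  0.0525]
wrist 0.415 13 [ 0.4181 -0.0944  0.0531]
wrist 0.42 28 [ 0.4225 -0.0945  0.0531]
```

Emit:
carry_out(steps=[{"travel": [0, -0.01, 0.02], "rot": [0, 0, 0]}, {"travel": [0, -0.02, 0.04], "rot": [0, 0, 0]}, {"travel": [0, -0.025, 0.055], "rot": [0, 0, 0]}, {"travel": [0, -0.025, 0.055], "rot": [0, 0, 0]}])

```text
time_s: 4.2
tool_pos: [0.4214, -0.1108, 0.0534]
ee_rot: [156.0, 2.8, 1.1]
wrist_force: [-2.7, 0.9, 7.2]
width: 0.002
finger_force: 3.3
```

Emit:
carry_out(steps=[{"travel": [0.1, 0, -0.005], "rot": [0, 0, 0]}, {"travel": [0.2, 0, -0.011], "rot": [0, 0, 0]}, {"travel": [0.35, 0, -0.019], "rot": [0, 0, 0]}, {"travel": [0.5, 0, -0.027], "rot": [0, 0, 0]}, {"travel": [0.65, 0, -0.035], "rot": [0, 0, 0]}, {"travel": [0.8, 0, -0.044], "rot": [0, 0, 0]}, {"travel": [0.8, 0, -0.044], "rot": [0, 0, 0]}])

```text
time_s: 4.9
tool_pos: [0.4624, -0.1091, 0.0536]
ee_rot: [156.0, 2.8, 1.1]
wrist_force: [1.5, -2.2, 5.0]
width: 0.002
finger_force: 2.5
```

```bash
cat > j.py <<'E'
from h import *
np.set_printoptions(precision=4,suppress=True)
o=r.get_obs(); print(o['time_s'],o['tool_pos'],o['ee_rot'],o['joint_pos'],o['wrist_force'])
for n in('side','top'):
    c=r.read_camera(n); h=cv2.cvtColor(c['img'],cv2.COLOR_RGB2HSV)
    P=world(c,cv2.inRange(h,(100,120,50),(125,255,255))>0)
    q=P[(P[:,0]>.4)&(P[:,0]<.6)&(P[:,1]<-.05)&(P[:,1]>-.15)&(P[:,2]>.06)&(P[:,2]<.1)]
    if len(q): print(n,'housing',len(q),np.percentile(q,[3,50,97],axis=0))
    m=cv2.inRange(h,(0,150,60),(8,255,255))|cv2.inRange(h,(172,150,60),(180,255,255))
    q=world(c,m>0); q=q[(q[:,0]>.38)&(q[:,0]<.56)&(q[:,1]<-.05)&(q[:,1]>-.15)]
    if len(q): print(n,'lever',len(q),np.percentile(q,[3,50,97],axis=0))
E
python3 j.py
```

```text
4.9 [ 0.4624 -0.1091  0.0536] [155.9586   2.7756   1.1116] [ 24.9789  16.2165 -49.9267  32.5017 -41.3042  38.8138] [ 1.5392 -2.1563  4.9944]
side housing 205 [[ 0.4856 -0.1188  0.0612]
 [ 0.503  -0.0847  0.0857]
 [ 0.5205 -0.0788  0.0899]]
side lever 12 [[ 0.4503 -0.1084  0.0503]
 [ 0.4801 -0.0986  0.0516]
 [ 0.4831 -0.0893  0.0533]]
top housing 123 [[ 0.4867 -0.1139  0.0816]
 [ 0.5055 -0.1028  0.0862]
 [ 0.5184 -0.085   0.0897]]
top lever 4 [[ 0.4471 -0.1     0.0505]
 [ 0.4495 -0.0979  0.0536]
 [ 0.4498 -0.0953  0.056 ]]
```

Emit:
carry_out(steps=[{"travel": [0.1, 0, -0.005], "rot": [0, 0, 0]}, {"travel": [0.25, 0, -0.014], "rot": [0, 0, 0]}, {"travel": [0.4, 0, -0.022], "rot": [0, 0, 0]}, {"travel": [0.55, 0, -0.03], "rot": [0, 0, 0]}, {"travel": [0.7, 0, -0.038], "rot": [0, 0, 0]}, {"travel": [0.82, 0, -0.045], "rot": [0, 0, 0]}, {"travel": [0.92, 0, -0.05], "rot": [0, 0, 0]}, {"travel": [0.96, 0, -0.052], "rot": [0, 0, 0]}, {"travel": [0.96, 0, -0.052], "rot": [0, 0, 0]}])

```text
time_s: 5.9
tool_pos: [0.5091, -0.1075, 0.0535]
ee_rot: [155.9, 2.9, 1.1]
wrist_force: [-1.8, -0.9, 5.7]
width: -0.001
finger_force: 3.3
```

```bash
python3 j.py
```

```text
5.9 [ 0.5091 -0.1075  0.0535] [155.9412   2.8551   1.0606] [ 22.9411  19.7644 -44.0396  32.067  -42.8933  41.8184] [-1.7741 -0.9133  5.6531]
side housing 203 [[ 0.5318 -0.1167  0.0621]
 [ 0.5506 -0.0829  0.0855]
 [ 0.5674 -0.0771  0.0899]]
side lever 13 [[ 0.4947 -0.1078  0.0439]
 [ 0.4977 -0.0973  0.0526]
 [ 0.5305 -0.0914  0.055 ]]
top housing 155 [[ 0.5349 -0.1196  0.0817]
 [ 0.5531 -0.1058  0.0863]
 [ 0.5666 -0.0841  0.0901]]
top lever 11 [[ 0.4524 -0.1121  0.0478]
 [ 0.4954 -0.1012  0.0523]
 [ 0.4961 -0.0752  0.463 ]]
```

Almost at the stop. I'll push in 1 mm steps until the force rises.

Emit:
carry_out(steps=[{"travel": [0.02, 0, -0.001], "rot": [0, 0, 0]}, {"travel": [0.04, 0, -0.002], "rot": [0, 0, 0]}, {"travel": [0.06, 0, -0.003], "rot": [0, 0, 0]}, {"travel": [0.06, 0, -0.003], "rot": [0, 0, 0]}])

```text
time_s: 6.4
tool_pos: [0.5114, -0.1076, 0.0535]
ee_rot: [155.9, 2.9, 1.0]
wrist_force: [-3.8, 0.2, 8.5]
width: -0.001
finger_force: 3.9
```

Emit:
carry_out(steps=[{"travel": [0.02, 0, -0.001], "rot": [0, 0, 0]}, {"travel": [0.04, 0, -0.002], "rot": [0, 0, 0]}, {"travel": [0.06, 0, -0.003], "rot": [0, 0, 0]}, {"travel": [0.06, 0, -0.003], "rot": [0, 0, 0]}])

```text
time_s: 6.8
tool_pos: [0.5142, -0.1077, 0.0535]
ee_rot: [155.9, 2.9, 1.0]
wrist_force: [-5.2, -0.1, 8.7]
width: -0.0
finger_force: 4.3
```

```bash
python3 j.py
```

```text
6.8 [ 0.5142 -0.1077  0.0535] [155.8999   2.9188   1.028 ] [ 22.7227  20.1752 -43.3341  31.9683 -43.1691  42.1926] [-5.1726 -0.0966  8.6749]
side housing 190 [[ 0.5343 -0.1174  0.0618]
 [ 0.5521 -0.0817  0.0856]
 [ 0.5682 -0.0773  0.09  ]]
side lever 20 [[ 0.4949 -0.1097  0.0504]
 [ 0.4993 -0.099   0.0531]
 [ 0.5037 -0.0894  0.0556]]
top housing 119 [[ 0.5411 -0.1196  0.0806]
 [ 0.5555 -0.1061  0.0864]
 [ 0.5667 -0.0854  0.0902]]
top lever 26 [[ 0.4529 -0.1145  0.0475]
 [ 0.4982 -0.1009  0.0515]
 [ 0.5014 -0.0751  0.4643]]
```

Emit:
carry_out(steps=[{"travel": [0.02, 0, -0.001], "rot": [0, 0, 0]}, {"travel": [0.04, 0, -0.002], "rot": [0, 0, 0]}, {"travel": [0.06, 0, -0.003], "rot": [0, 0, 0]}, {"travel": [0.08, 0, -0.004], "rot": [0, 0, 0]}, {"travel": [0.08, 0, -0.004], "rot": [0, 0, 0]}])

```text
time_s: 7.4
tool_pos: [0.5166, -0.108, 0.0533]
ee_rot: [155.9, 3.0, 1.0]
wrist_force: [-10.8, 2.5, 10.6]
width: 0.001
finger_force: 4.5
```

```bash
python3 j.py
```

```text
7.4 [ 0.5166 -0.108   0.0533] [155.862    3.0363   0.9666] [ 22.5972  20.4521 -42.9106  31.8392 -43.3786  42.4463] [-10.8247   2.4969  10.5536]
side housing 173 [[ 0.537  -0.1163  0.0626]
 [ 0.5531 -0.0828  0.0855]
 [ 0.5682 -0.0771  0.0901]]
side lever 28 [[ 0.4948 -0.1109  0.0496]
 [ 0.5008 -0.0971  0.0533]
 [ 0.5073 -0.0889  0.056 ]]
top housing 104 [[ 0.5426 -0.1197  0.083 ]
 [ 0.5557 -0.1065  0.0863]
 [ 0.5665 -0.0881  0.0895]]
top lever 35 [[ 0.4534 -0.1146  0.0492]
 [ 0.4986 -0.1013  0.0518]
 [ 0.5038 -0.075   0.4655]]
```

The jaw is at the stop: 10.8 N with no further motion. I'll lift straight up so the jaw isn't dragged back, then move clear towards +y.

Emit:
carry_out(steps=[{"travel": [-0.01, 0.08, -0.18], "rot": [0, 0, 0]}, {"travel": [-0.02, 0.16, -0.36], "rot": [0, 0, 0]}, {"travel": [-0.03, 0.25, -0.55], "rot": [0, 0, 0]}, {"travel": [-0.05, 0.37, -0.82], "rot": [0, 0, 0]}, {"travel": [-0.25, 0.37, -0.82], "rot": [0, 0, 0]}, {"travel": [-0.4, 0, -1.1], "rot": [0, 0, 0]}, {"travel": [-0.5, -0.6, -1.4], "rot": [0, 0, 0]}, {"travel": [-0.5, -1.2, -1.7], "rot": [0, 0, 0]}, {"travel": [-0.5, -1.8, -2.0], "rot": [0, 0, 0]}, {"travel": [-0.5, -1.8, -2.0], "rot": [0, 0, 0]}, {"travel": [-0.5, -1.8, -2.0], "rot": [0, 0, 0]}])

```text
time_s: 8.6
tool_pos: [0.4951, 0.0167, 0.1093]
ee_rot: [156.0, 2.8, 1.2]
wrist_force: [0.1, 0.2, -0.3]
width: -0.002
finger_force: 0.0
```

```bash
python3 j.py; python3 - <<'E'
from h import *
c=r.read_camera('side');t=r.read_camera('top')
cv2.imwrite('pics/f.png',np.hstack([cv2.resize(x,(400,300),interpolation=cv2.INTER_CUBIC) for x in (c['img'][140:230,260:380],t['img'][150:270,300:460])])[:,:,::-1])
E
```

```text
8.6 [0.4951 0.0167 0.1093] [156.0124   2.7799   1.1928] [ 37.8664  16.2667 -36.339   21.1273 -56.2228  39.1729] [ 0.0509  0.2447 -0.2596]
side housing 126 [[ 0.5347 -0.1116  0.0603]
 [ 0.5575 -0.081   0.0783]
 [ 0.5687 -0.0766  0.0902]]
top housing 239 [[ 0.5292 -0.1196  0.0801]
 [ 0.5476 -0.1005  0.086 ]
 [ 0.5663 -0.0802  0.09  ]]
top lever 99 [[ 0.4974 -0.1188  0.0368]
 [ 0.5117 -0.1035  0.0561]
 [ 0.5258 -0.0923  0.0635]]
```

View pics/f.png

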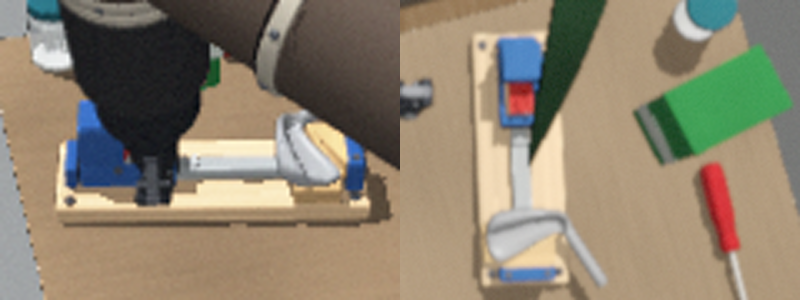

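The picture shows the jaw against the stop, the lever up, the head on its rests and the arm clear.

```bash
python3 -c "
from station import r
print(r.close_job())"
```

```text
the job is handed in; nothing more can be done
None
```

The clamp is open: the sliding jaw is against its end stop, the red lever has sprung back up, and the head is still on its rests. The job is handed in; no verdict was returned.

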